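# Click the tile rack's end stop into its notch

### The job

Push the upright end stop of the tile rack along its rail towards the row of tiles, gently, until its spring pin climbs the small ramp of the notch clip and drops into the notch; do not run on past the notch. Only push the stop with the fingers: do not pinch it or pull its pin up, leave the cup, saucer, tongs and loose tile where they are, and finish with the hand clear.

Things in the scene. Friction and masses are not known exactly. Their poses are not given: they have to be found in the camera images.
- rack: Clear acrylic tile rack, fixed, 420 mm long (y), 100 wide, origin mid-underside. Trough with four wedged tiles at its -y end (tops 46 mm above the table) on the -x side; aluminium rail 16 mm wide along y at x = +20 mm, top 30 mm above the table. The end stop starts near the rail's +y end and is pushed in rack -y. Nothing else on the rack rises above 46 mm.
- stop (a joint): Travel of the end stop along the rail in m: 0 at the rail's +y end (stop centre at rack y = +170 mm), growing as it is pushed towards the tiles (rack -y); ends at 0.258. It slides with about 0.6 N of friction plus 8 N per m/s, and stays where it is left.
- stop_foot (a point): Point on the rail top (30 mm above the table) under the end stop's middle; axes as the rack's. The stop is an upright grey plastic block, 36 mm wide (rack x), 20 thick (rack y), from 40 to 82 mm above the table, centred over the rail, with a thin low arm (top 50 mm up) over the trough. A sprung pin with a round 10 mm end sticks down through it onto the rail.
- stop_face (a point): Centre of the flat face to push (the stop's +y side, facing away from the tiles), 66 mm above the table, 10 mm from the stop's middle.
- clip: White plastic notch clip fixed on the rail between stop and tiles, 43 mm long, 19 wide; axes as the rack's, origin on the rail top (30 mm above the table) at the notch's middle. The notch is the gap between two humps 6 mm high, crests 19 mm apart. In the notch, stop_foot and this origin agree to about 1 mm. Leaving over the steep (40 degrees) far hump takes 6 to 15 N.
- cup: Dice cup, 68 mm across, 85 mm tall, loose on the table on the tile side of the rack; origin at the centre of its underside.
- saucer: Glass saucer 110 mm across, 16 mm high, loose on the table on the rail side; origin at the centre of its underside.
- tongs: Chrome chip tongs 120 mm long (their x axis), 30 mm wide, 8 mm high, lying loose on the rail side; origin at the middle of the underside.
- tile: Loose mahjong tile lying on the table on the tile side, 36 x 26 x 22 mm, origin at the centre of its underside.
- clip_ramp (a point): Foot of the clip's gentle ramp (22 degrees), 25 mm on the +y side of the notch's middle, at rail-top height. As the pin climbs it the push rises to 3 to 6 N (left there, the stop slides back); once the stop's middle is within about 7 mm of the notch's middle the stop snaps forward into the notch by itself and the push falls to nearly nothing.
- pin (a joint): Height in m of the stop's spring pin above its lowest place: 0 on the plain rail and in the notch, 0.006 on the crests of the clip's humps, up to 0.025 if pulled up. A spring presses it down with 5 to 6 N.
- pin_top (a point): Top of the spring pin, a steel knob 10 mm in diameter standing out of the middle of the stop's top: 90 mm above the table (8 mm above the block) when down, 6 mm higher on a crest.

How it is judged:
By the outcome, as a careful person would: the job done as asked, in the order asked, and still so for the second after the job is handed in, with the robot touching nothing.
It also fails if it takes over 48 s, if anything falls off the work surface, if the arm or the gripper's body presses on something with over 40 N, if the wrist force passes 120 N, or if a joint passes its speed limit or range.

### The arm

A 7-joint arm with a two-finger parallel gripper is mounted at the origin on the work surface. World frame = base frame: x ahead of the robot, y to its left, z up, the work surface at z = 0. Lengths are in m, angles in rad, forces in N, time in s.
With the tool pointing down it reaches from about 0.35 to 0.9 m from the base axis. Payload 8.1 kg.
Tool frame: the origin (TCP) lies midway between the tips of the shut fingers; the grasp point (between the pads) lies 19 mm behind it; z points along the fingers, y is the direction in which the jaws open and shut (so a half turn about z gives the same grasp; the last joint's range is limited). The gripper opens to 92 mm and grips with 3 to 60 N. Pads are 19 mm wide; open, the fingers measure 130 mm over their backs; the gripper's body (75 mm by 190 mm) begins 47 mm behind the grasp point.
Start: joints at [-1.34, 0.434, 0.025, 1.573, -0.012, 1.134, -0.075], TCP at [0.205, 0.591, 0.203] pointing down, gripper open.
Joint ranges: [-2.62, 2.62], [-0.44, 2.09], [-1.27, 1.32], [0.08, 2.57], [-1.32, 4.46], [0.12, 2], [-2.74, 2.74]. Speed limits (rad/s): [2.22, 2.22, 3.01, 3.01, 3.14, 3.14, 3.14].

### API

Orientations are given as a rotation vector (axis times angle).
In Python, from cell import arm gives the robot as it stands. The module is installed in compiled form; this text tells all that it offers.
- The arm moves only by the tool jog_arm, never from a script. Its argument "increments" is a list of rows, each an object with "slide": the shift along the tool's x, y, z in mm, a list of three; "roll": the turn about the tool's z in rad; "gripper": the opening, from 0 (shut) to 1 (fully open). In form: [{"slide": [x, y, z], "roll": roll, "gripper": gripper}, ...]. A call has exactly 10 rows; each row is the pose to reach, as a shift and turn from the pose commanded when the call began, along the tool's axes at that moment; what a row does not reach only later rows make up. A row lasts 1/12 s, in which the tool goes at most 41.7 mm and 7.16 degrees, less where a joint would pass 70% of its speed; a pose out of reach is approached as far as the arm can. A call with a gripper value outside its range is refused whole. The fingers move at their own pace and stop on an object; "newtons" is the grip in N (left out, the last holds). Time passes only in rows, so rows that repeat a pose let the fingers close, or fill a call up. It gives the time, the measured TCP pose, the force and the opening at its end, in the units of the state.
- arm.observe(): the state, without advancing time (a new reading comes with each control period).
- arm.get_image(name): name is "scene" or "top" or "wrist"; returns a dict with "frame" (400x640x3 uint8, blue, green, red), "depth" (400x640 float32, m along the optical axis (not along the pixel's ray), 0 where there is no reading), "intrinsics" (3x3 intrinsics, pixels), "R" (3x3) and "t" (3): a world point X has camera coordinates R X + t; the wrist camera has in their place "hand_eye" (4x4, takes a point from camera to tool coordinates, whose origin is the TCP and whose axes are the flange's). Camera axes: x right, y down, z forward; pixel columns grow to the right and rows downward; lengths in m; the calibration is good to about 2 mm. A picture is of the moment at which its call begins: read the wrist's pose just before it.
- arm.sign_off(): hands the job in, once; it reports no verdict.
The state is a dict: "clock": time; "joints": joint angles; "dq": joint speeds; "joint_efforts": joint torques, N m; "position": TCP position; "ee_rot": TCP orientation; "force": force on the tool from outside, world axes, zero at the start; "ft_torque": the same for the moment, N m; "width": opening from 0.0 (shut) to 1.0 (fully open).
Only numpy, scipy, OpenCV 4.12 (cv2) and the standard library are available. Lean on these libraries where they do the work, as an engineer would, in place of code of your own. Each camera call takes 0.05 s, during which the arm holds its last target.

## Working session

There is one attempt and no reset: what is moved stays moved. The work goes in short steps, Python scripts to look and compute and a tool call to move; the robot and the scene stay as the last step left them, time stands still between calls to the robot, and variables do not carry over. Pictures are saved under pics/ and viewed, and the job is handed in when it is done.

Besides the shell and the picture viewer there is one more tool, called after ">>>" as name(argument=value, ...) on one line, values as JSON. jog_arm: Moves the arm, as the interface text tells. Its arguments: {"type":"object","properties":{"increments":{"type":"array"},"newtons":{"type":"number"}},"required":["increments"]}

```bash
mkdir -p pics; cat > h.py <<'E'
from cell import arm
import cv2, numpy as np
from scipy.spatial.transform import Rotation as Ro
def grab(n):
    s=arm.observe(); im=arm.get_image(n)
    return s,im
def world(im,u,v,s=None,d=None):
    K=im["intrinsics"]
    if d is None: d=float(np.median(im["depth"][v-1:v+2,u-1:u+2]))
    p=d*np.linalg.inv(K)@np.array([u,v,1.])
    if "R" in im: return im["R"].T@(p-im["t"])
    q=im["hand_eye"]@np.r_[p,1]
    return Ro.from_rotvec(s["ee_rot"]).apply(q[:3])+s["position"]
def on_plane(im,u,v,z):
    K=im["intrinsics"];R=im["R"];c=-R.T@im["t"]
    r=R.T@(np.linalg.inv(K)@np.array([u,v,1.])); return c+r*(z-c[2])/r[2]
E
python3 - <<'E'
from h import *
import pickle
o=arm.observe(); print({k:np.round(v,3) for k,v in o.items()})
for n in("scene","top"):
    s,im=grab(n); cv2.imwrite(f"pics/{n}0.png",im["frame"]); pickle.dump((s,im),open(n+".pkl","wb"))
E
```

```text
{'clock': np.float64(0.0), 'joints': array([-1.34 ,  0.435,  0.025,  1.574, -0.012,  1.134, -0.075]), 'dq': array([-0.002,  0.001, -0.   , -0.001,  0.   , -0.001, -0.001]), 'joint_efforts': array([-1.0000e-03, -6.6787e+01,  9.8500e-01, -3.1446e+01, -6.0000e-02,
        4.3000e-02,  0.0000e+00]), 'position': array([0.205, 0.59 , 0.202]), 'ee_rot': array([-5.220e-01, -3.098e+00,  2.000e-03]), 'force': array([-0.08 ,  0.01 ,  0.087]), 'ft_torque': array([0.003, 0.004, 0.005]), 'width': np.float64(0.999)}
```

```bash
ls pics
```

```text
scene0.png
top0.png
```

View pics/scene0.png

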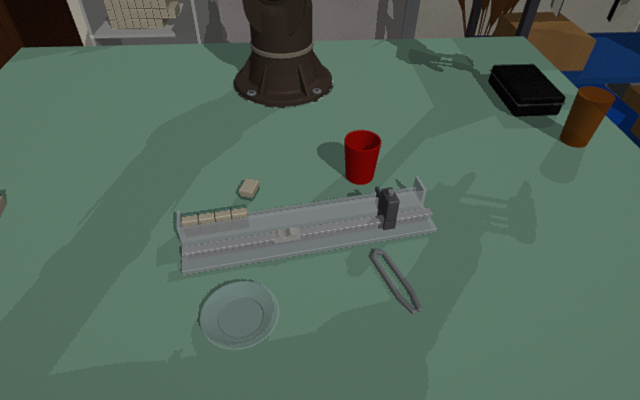

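View pics/top0.png

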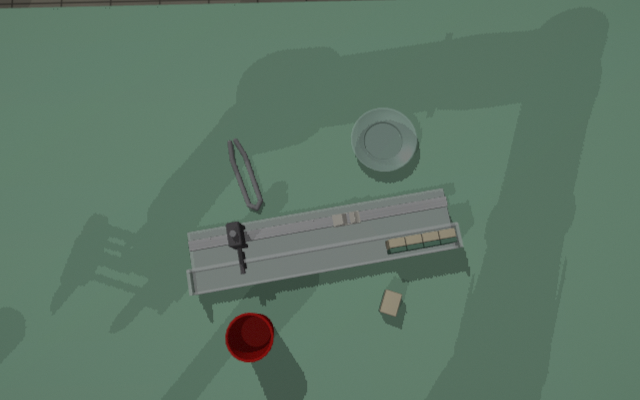

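The scene view shows the stop at about (388,208), the clip at (287,235) and the tiles on the left. In the top view the stop is at (235,235), the clip at (345,219), the cup at (250,337) and the tongs at (245,175). I'll enlarge the rack.

```bash
python3 - <<'E'
import pickle
from h import *
s,im=pickle.load(open("top.pkl","rb"))
cv2.imwrite("pics/t1.png",cv2.resize(im["frame"][180:300,180:380],None,fx=4,fy=4,interpolation=cv2.INTER_CUBIC))
s2,im2=pickle.load(open("scene.pkl","rb"))
cv2.imwrite("pics/s1.png",cv2.resize(im2["frame"][165:275,260:450],None,fx=4,fy=4,interpolation=cv2.INTER_CUBIC))
for u,v in [(236,230),(240,265),(345,219),(339,220),(250,315),(245,207),(383,140),(390,303),(500,100),(260,234)]:
    print(u,v,np.round(world(im,u,v),4), im["depth"][v,u])
E
```

```text
236 230 [0.5411 0.1568 0.0807] 0.679863
240 265 [0.4919 0.1561 0.0496] 0.7006986
345 219 [ 0.559 -0.005  0.031] 0.73224825
339 220 [0.5574 0.0046 0.0338] 0.72963727
250 315 [0.4206 0.1372 0.0832] 0.6561288
245 207 [ 5.875e-01  1.551e-01 -4.000e-04] 0.76594317
383 140 [ 0.6931 -0.0753  0.004 ] 0.781987
390 303 [ 0.428  -0.0698  0.0213] 0.722265
500 100 [ 0.7595 -0.279  -0.001 ] 0.7988131
260 234 [0.5396 0.1279 0.029 ] 0.73153317
```

View pics/t1.png

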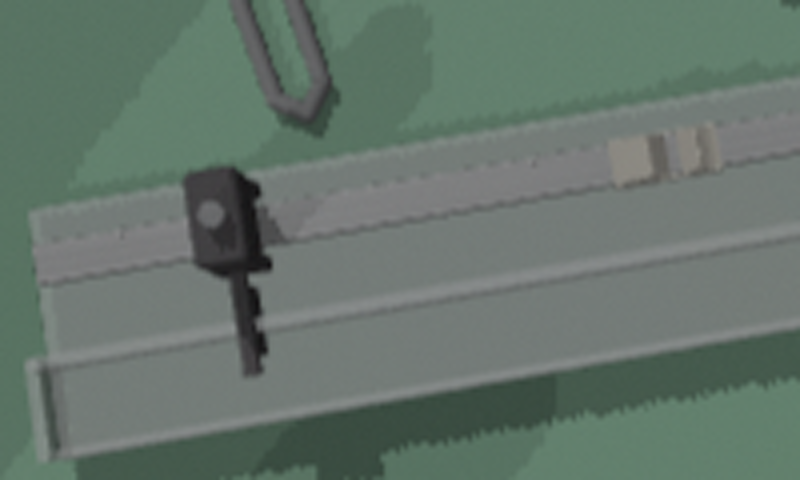

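View pics/s1.png

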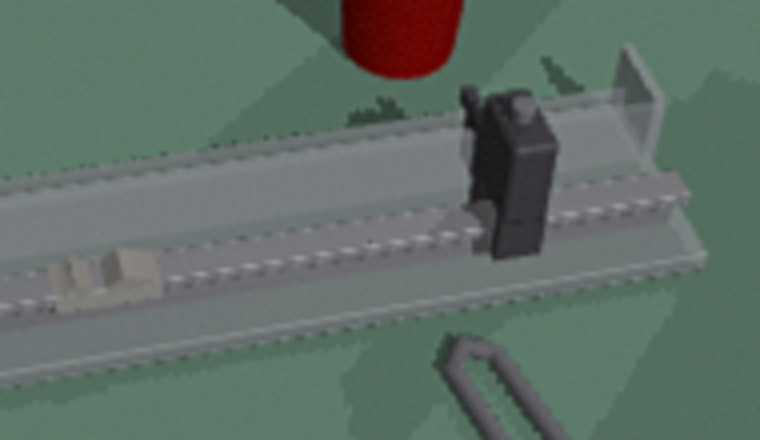

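The top crop shows the pin knob at (210,213), i.e. full-image (232.5,233.3). The clip runs from crop x=610 to 722 with its notch near (672,155), i.e. (348,218.8).

```bash
python3 - <<'E'
import pickle
from h import *
s,im=pickle.load(open("top.pkl","rb"))
f=lambda cx,cy,z:on_plane(im,180+(cx+.5)/4-.5,180+(cy+.5)/4-.5,z)
P={}
for n,a in dict(pin=(210,213,.09),clipL=(610,163,.03),clipR=(722,148,.03),notch=(672,155,.031),railL=(38,263,.03),railmid=(440,197,.03),railR=(800,132,.03),foot_l=(205,265,.082),foot_r=(246,270,.082),top_l=(184,178,.082),top_r=(236,168,.082)).items():
    P[n]=f(*a); print(n,np.round(P[n],4))
d=P["railR"]-P["railL"]; print("rail ang of -y dir",np.degrees(np.arctan2(d[1],d[0])))
cv2.imwrite("pics/t2.png",cv2.resize(im["frame"][170:300,340:480],None,fx=5,fy=5,interpolation=cv2.INTER_CUBIC)[:600,:800])
# depth fits: long edges of stop top
D=im["depth"];K=im["intrinsics"]
v,u=np.mgrid[200:290,185:300]; d=D[200:290,185:300]
p=np.stack([u*d,v*d,d],-1)@np.linalg.inv(K).T
w=(p-im["t"])@im["R"]
m=(w[...,2]>.076)&(w[...,2]<.086)&(w[...,0]>.5)
q=w[m][:,:2].astype(np.float32); r=cv2.minAreaRect(q); print(r, q.mean(0), m.sum()); print(cv2.boxPoints(r))
# rail top via depth
v,u=np.mgrid[185:260,180:460]; d=D[185:260,180:460]
p=np.stack([u*d,v*d,d],-1)@np.linalg.inv(K).T
w=(p-im["t"])@im["R"]
m=(abs(w[...,2]-.030)<.003)&(w[...,0]>.52)
q=w[m][:,:2].astype(np.float32); print("rail",cv2.fitLine(q,cv2.DIST_HUBER,0,.01,.01).T, cv2.minAreaRect(q),m.sum())
m=(w[...,2]>.0335)&(w[...,2]<.045)&(w[...,0]>.53)&(w[...,1]<.05)&(w[...,1]>-.1)
q=w[m]; print(len(q)); print(np.round(q[np.argsort(q[:,1])],4)[::3])
E
```

```text
pin [0.5361 0.1609 0.09  ]
clipL [0.5576 0.0151 0.03  ]
clipR [ 0.5622 -0.0289  0.03  ]
notch [ 0.5599 -0.0091  0.031 ]
railL [0.5251 0.2374 0.03  ]
railmid [0.5462 0.0817 0.03  ]
railR [ 0.5677 -0.0597  0.03  ]
foot_l [0.5183 0.164  0.082 ]
foot_r [0.5161 0.1494 0.082 ]
top_l [0.55   0.1716 0.082 ]
top_r [0.5531 0.1528 0.082 ]
rail ang of -y dir -81.83928672166645
((0.5351691246032715, 0.16077004373073578), (0.036076754331588745, 0.020266076549887657), 7.556191921234131) [0.5346322  0.16012582] 311
[[0.5159549  0.16844308]
 [0.51861984 0.14835298]
 [0.55438334 0.153097  ]
 [0.5517184  0.1731871 ]]
rail [[ 0.13967928 -0.9901968   0.5542265   0.02653408]] ((0.5319116115570068, 0.03319627046585083), (0.06611628830432892, 0.4103616774082184), 7.2987189292907715) 2376
161
[[ 5.325e-01 -9.990e-02  3.360e-02]
 [ 5.366e-01 -9.900e-02  3.920e-02]
 [ 5.321e-01 -9.740e-02  3.810e-02]
 [ 5.322e-01 -9.600e-02  3.770e-02]
 [ 5.353e-01 -9.460e-02  3.800e-02]
 [ 5.338e-01 -9.300e-02  3.780e-02]
 [ 5.353e-01 -9.130e-02  3.900e-02]
 [ 5.309e-01 -8.980e-02  3.730e-02]
 [ 5.338e-01 -8.970e-02  3.900e-0
[... 923 characters left out ...]
-02  3.640e-02]
 [ 5.643e-01 -1.730e-02  3.610e-02]
 [ 5.565e-01 -1.700e-02  3.550e-02]
 [ 5.645e-01 -1.580e-02  3.500e-02]
 [ 5.679e-01 -1.290e-02  3.370e-02]
 [ 5.632e-01 -1.700e-03  3.540e-02]
 [ 5.572e-01 -1.600e-03  3.370e-02]
 [ 5.553e-01 -1.400e-03  3.650e-02]
 [ 5.617e-01 -1.000e-04  3.590e-02]
 [ 5.555e-01  1.000e-04  3.520e-02]
 [ 5.538e-01  2.000e-04  3.590e-02]
 [ 5.650e-01  1.200e-03  3.460e-02]
 [ 5.603e-01  1.400e-03  3.480e-02]
 [ 5.569e-01  1.700e-03  3.650e-02]
 [ 5.634e-01  2.900e-03  3.500e-02]
 [ 5.588e-01  3.000e-03  3.430e-02]
 [ 5.540e-01  3.300e-03  3.550e-02]
 [ 5.574e-01  4.600e-03  3.360e-02]
 [ 5.604e-01  6.100e-03  3.500e-02]
 [ 5.653e-01  7.400e-03  3.350e-02]]
```

```bash
cat >> h.py <<'E'
U=np.array([.138,-.9904,0]); U/=np.linalg.norm(U)
def plan(target):
    s=arm.observe(); R=Ro.from_rotvec(s["ee_rot"])
    d=R.inv().apply(np.array(target)-s["position"])*1000
    y=R.as_matrix()[:,1]; ang=np.arctan2(y[1],y[0]); want=np.arctan2(-U[1],-U[0])
    roll=-((want-ang+np.pi/2)%np.pi-np.pi/2)
    print("slide mm",np.round(d,1),"roll",round(roll,4),"pos",np.round(s["position"],4),"clock",s["clock"]); return R
E
python3 - <<'E'
from h import *
R=plan([0.5273,0.2202,0.202]); print(np.round(R.as_matrix(),4)); plan([0.5273,0.2202,0.057])
E
```

```text
slide mm [-426.  -243.7    0.8] roll -0.4724 pos [0.2047 0.59   0.2024] clock 0.1
[[-9.448e-01  3.277e-01 -3.000e-04]
 [ 3.277e-01  9.448e-01 -1.400e-03]
 [-1.000e-04 -1.400e-03 -1.000e+00]]
slide mm [-426.  -243.5  145.8] roll -0.4724 pos [0.2047 0.59   0.2024] clock 0.1
```

>>> jog_arm(increments=[{"slide":[-20,-11,0],"roll":-0.05,"gripper":0},{"slide":[-50,-29,0],"roll":-0.1,"gripper":0},{"slide":[-85,-49,0],"roll":-0.16,"gripper":0},{"slide":[-120,-69,0],"roll":-0.22,"gripper":0},{"slide":[-155,-89,0],"roll":-0.28,"gripper":0},{"slide":[-190,-109,0],"roll":-0.34,"gripper":0},{"slide":[-225,-129,0],"roll":-0.4,"gripper":0},{"slide":[-260,-149,0],"roll":-0.44,"gripper":0},{"slide":[-290,-166,0],"roll":-0.472,"gripper":0},{"slide":[-310,-177,0],"roll":-0.472,"gripper":0}], newtons=10)

```text
clock: 0.93
position: [0.4421, 0.3176, 0.203]
ee_rot: [-0.214, 3.134, -0.002]
force: [-0.1, 0.6, 0.1]
width: 0.323
```

```bash
python3 - <<'E'
from h import *
plan([0.5273,0.2202,0.202]); print(arm.observe()["width"])
E
```

```text
slide mm [ -71.2 -108.1    1.2] roll -0.0022 pos [0.4421 0.3176 0.203 ] clock 0.9333
0.3234998167167336
```

>>> jog_arm(increments=[{"slide":[-10,-15,0],"roll":0,"gripper":0},{"slide":[-25,-37,0],"roll":0,"gripper":0},{"slide":[-40,-58,0],"roll":0,"gripper":0},{"slide":[-55,-80,0],"roll":0,"gripper":0},{"slide":[-66,-97,0],"roll":0,"gripper":0},{"slide":[-71,-106,0],"roll":0,"gripper":0},{"slide":[-72,-108,0],"roll":0,"gripper":0},{"slide":[-72,-108,0],"roll":0,"gripper":0},{"slide":[-72,-108,0],"roll":0,"gripper":0},{"slide":[-72,-108,0],"roll":0,"gripper":0}])

```text
clock: 1.77
position: [0.5248, 0.2263, 0.2031]
ee_rot: [0.22, -3.133, -0.001]
force: [0.0, -0.1, 0.0]
width: 0.004
```

```bash
python3 - <<'E'
from h import *
plan([0.5273,0.2202,0.057]); print(arm.observe()["width"],arm.observe()["force"])
for n in("top","wrist"):
    s,im=grab(n); cv2.imwrite(f"pics/{n}2.png",im["frame"])
    if n=="wrist": print(im["hand_eye"])
E
```

```text
slide mm [ -1.7  -6.5 146.1] roll 0.0021 pos [0.5248 0.2263 0.2031] clock 1.7667
0.0039211643199867025 [ 0.0333011  -0.09613772  0.00607619]
[[-8.24914382e-05 -9.53030040e-01 -3.02875778e-01  8.31634369e-02]
 [ 9.99999993e-01 -1.02688558e-04  5.07595658e-05 -2.58861613e-04]
 [-7.94772680e-05 -3.02875772e-01  9.53030042e-01 -1.81142152e-01]
 [ 0.00000000e+00  0.00000000e+00  0.00000000e+00  1.00000000e+00]]
```

View pics/wrist2.png

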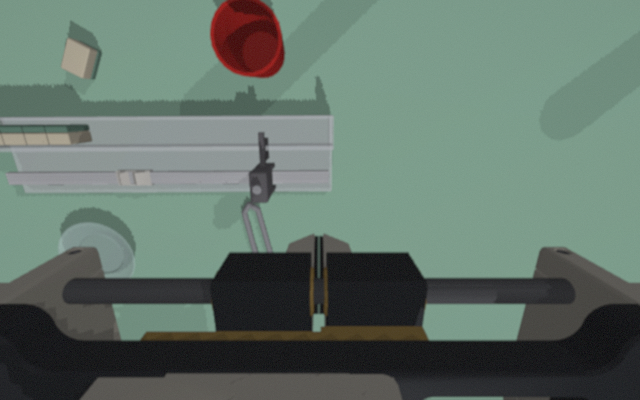

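View pics/top2.png

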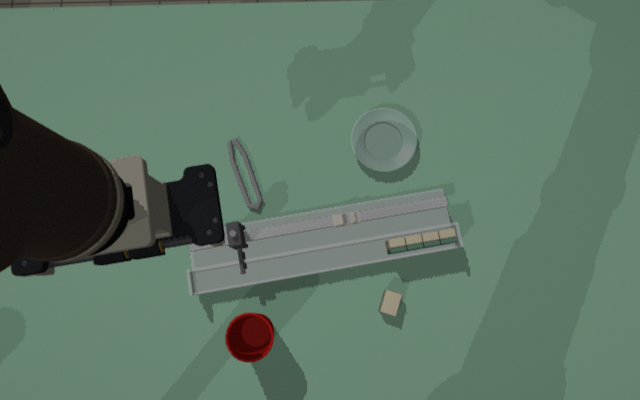

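Wrist view: the rack runs parallel to the image rows, so the roll is right. The stop is at (260,185) and the shut finger tips are at (318,245), on the +y side of it. Next I lower.

>>> jog_arm(increments=[{"slide":[-1,0,10],"roll":0,"gripper":0},{"slide":[-2,0,30],"roll":0,"gripper":0},{"slide":[-2,0,55],"roll":0,"gripper":0},{"slide":[-2,0,80],"roll":0,"gripper":0},{"slide":[-2,0,105],"roll":0,"gripper":0},{"slide":[-2,0,125],"roll":0,"gripper":0},{"slide":[-2,0,138],"roll":0,"gripper":0},{"slide":[-2,0,144],"roll":0,"gripper":0},{"slide":[-2,0,146],"roll":0,"gripper":0},{"slide":[-2,0,146],"roll":0,"gripper":0}])

```text
clock: 2.7
position: [0.5277, 0.225, 0.0569]
ee_rot: [0.217, -3.134, 0.0]
force: [0.3, -0.4, -0.2]
width: 0.005
```

```bash
python3 - <<'E'
from h import *
plan([0.5273,0.2202,0.057]); print(arm.observe()["width"],arm.observe()["force"])
for n in("scene","wrist"):
    s,im=grab(n); cv2.imwrite(f"pics/{n}3.png",im["frame"])
s=arm.observe()
c=np.array([0.5355,.1608]); d=c-s["position"][:2]; print("along",d@U[:2],"lat",d@np.array([-U[1],U[0]]))
E
```

```text
slide mm [ 1.  -4.7 -0.1] roll -0.0 pos [0.5277 0.225  0.0569] clock 2.7
0.005125198580549013 [ 0.30054774 -0.36086381 -0.23129881]
along 0.06481750824843624 lat -0.0018986296747154421
```

View pics/wrist3.png

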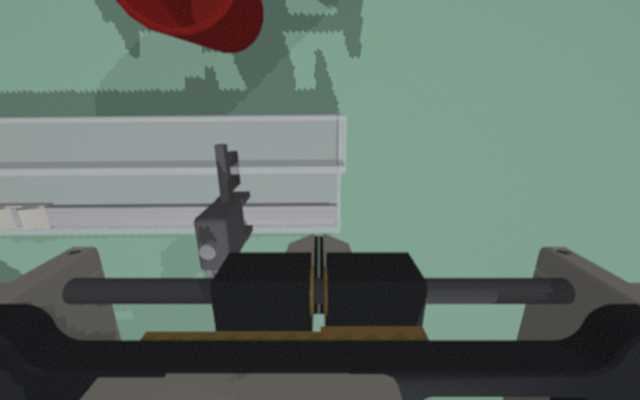

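View pics/scene3.png

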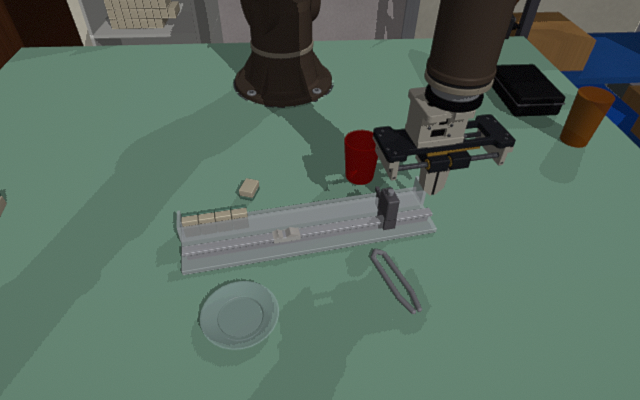

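>>> jog_arm(increments=[{"slide":[0,-4,0],"roll":0,"gripper":0},{"slide":[0,-9,0],"roll":0,"gripper":0},{"slide":[0,-14,0],"roll":0,"gripper":0},{"slide":[0,-19,0],"roll":0,"gripper":0},{"slide":[0,-24,0],"roll":0,"gripper":0},{"slide":[0,-29,0],"roll":0,"gripper":0},{"slide":[0,-34,0],"roll":0,"gripper":0},{"slide":[0,-38,0],"roll":0,"gripper":0},{"slide":[0,-42,0],"roll":0,"gripper":0},{"slide":[0,-46,0],"roll":0,"gripper":0}])

```text
clock: 3.63
position: [0.5342, 0.179, 0.0571]
ee_rot: [0.217, -3.134, -0.0]
force: [0.2, 0.2, 0.2]
width: 0.006
```

>>> jog_arm(increments=[{"slide":[0,-4,0],"roll":0,"gripper":0},{"slide":[0,-8,0],"roll":0,"gripper":0},{"slide":[0,-12,0],"roll":0,"gripper":0},{"slide":[0,-16,0],"roll":0,"gripper":0},{"slide":[0,-20,0],"roll":0,"gripper":0},{"slide":[0,-24,0],"roll":0,"gripper":0},{"slide":[0,-28,0],"roll":0,"gripper":0},{"slide":[0,-32,0],"roll":0,"gripper":0},{"slide":[0,-36,0],"roll":0,"gripper":0},{"slide":[0,-40,0],"roll":0,"gripper":0}])

```text
clock: 4.47
position: [0.5398, 0.1393, 0.0572]
ee_rot: [-0.217, 3.134, 0.0]
force: [0.8, 0.3, 0.5]
width: 0.004
```

```bash
cat >> h.py <<'E'
def topshot(name,crop=(180,300,180,380)):
    s,im=grab("top"); a,b,c,d=crop
    cv2.imwrite(name,cv2.resize(im["frame"][a:b,c:d],None,fx=4,fy=4,interpolation=cv2.INTER_CUBIC))
    N=np.array([.5595,-.0095])
    print("clock",s["clock"],"pos",np.round(s["position"],4),"F",np.round(s["force"],2),"TCP to notch along",round(float((N-s["position"][:2])@U[:2]),4),"lat",round(float((N-s["position"][:2])@np.array([-U[1],U[0]])),4))
    return s,im
E
python3 - <<'E'
from h import *
topshot("pics/t4.png")
s,im=grab("scene");cv2.imwrite("pics/s4.png",cv2.resize(im["frame"][145:275,260:450],None,fx=4,fy=4,interpolation=cv2.INTER_CUBIC))
E
```

```text
clock 4.4667 pos [0.5398 0.1393 0.0572] F [0.82 0.28 0.53] TCP to notch along 0.1501 lat -0.001
```

View pics/t4.png

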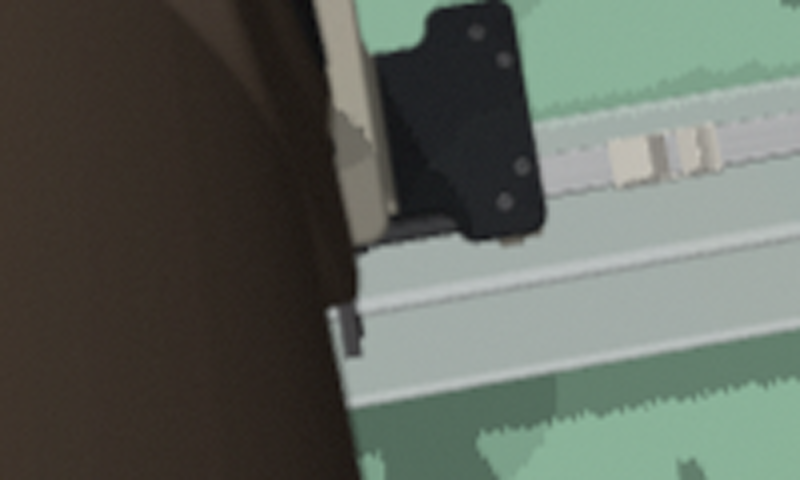

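View pics/s4.png

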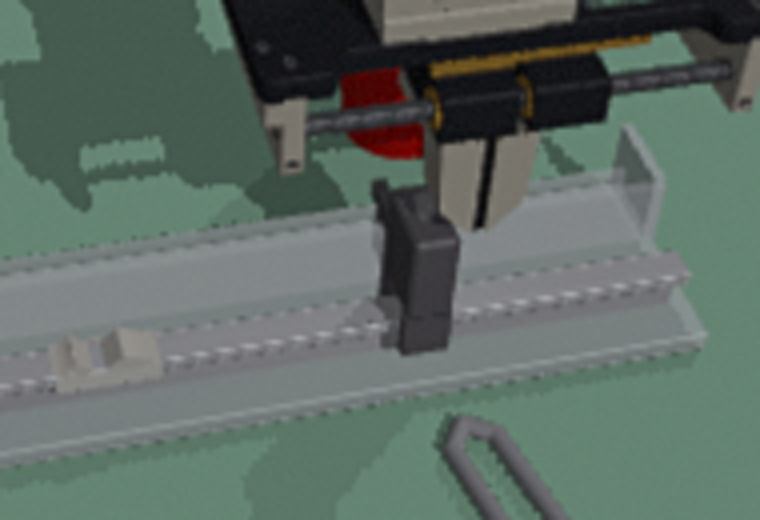

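```bash
python3 - <<'E'
from h import *
import pickle
def f(im,cx,cy,z,o=(260,145)): return on_plane(im,o[0]+(cx+.5)/4-.5,o[1]+(cy+.5)/4-.5,z)
s0,i0=pickle.load(open("scene.pkl","rb"))
s,i=grab("scene")
N=np.array([.5595,-.0095])
al=lambda p: (np.round(p,4), "to notch", round(float((N-p[:2])@U[:2]),4))
print("old pin",al(f(i0,525,105,.09,(260,165))));print("new pin",al(f(i,425,200,.09)))
print("old topR near",al(f(i0,555,148,.082,(260,165))));print("new",al(f(i,457,235,.082)))
print("clip",al(f(i,160,365,.03)),al(f(i,55,395,.03)))
print(al(world(i,260+440//4,145+270//4)), al(world(i,260+425//4,145+320//4)))
s,i=grab("top")
print("arm",al(f(i,352,345,.05,(180,180))), "old",al(f(i,252,365,.05,(180,180))))
E
```

```text
old pin (array([0.5338, 0.1606, 0.09  ]), 'to notch', 0.172)
new pin (array([0.5398, 0.1201, 0.09  ]), 'to notch', 0.1311)
old topR near (array([0.5505, 0.17  , 0.082 ]), 'to notch', 0.179)
new (array([0.5518, 0.1313, 0.082 ]), 'to notch', 0.1405)
clip (array([0.564 , 0.0152, 0.03  ]), 'to notch', 0.0239) (array([ 0.5768, -0.0263,  0.03  ]), 'to notch', -0.0191)
(array([0.5563, 0.1258, 0.0681]), 'to notch', 0.1345) (array([0.5552, 0.1224, 0.0379]), 'to notch', 0.1312)
arm (array([0.4893, 0.1148, 0.05  ]), 'to notch', 0.1328) old (array([0.483 , 0.1521, 0.05  ]), 'to notch', 0.1706)
```

All measurements put the stop 131–132 mm short of the notch, and the TCP 18.6 mm behind the stop. I advance about 96 mm towards the ramp foot.

>>> jog_arm(increments=[{"slide":[0,-5,0],"roll":0,"gripper":0},{"slide":[0,-10,0],"roll":0,"gripper":0},{"slide":[0,-15,0],"roll":0,"gripper":0},{"slide":[0,-20,0],"roll":0,"gripper":0},{"slide":[0,-25,0],"roll":0,"gripper":0},{"slide":[0,-30,0],"roll":0,"gripper":0},{"slide":[0,-35,0],"roll":0,"gripper":0},{"slide":[0,-40,0],"roll":0,"gripper":0},{"slide":[0,-45,0],"roll":0,"gripper":0},{"slide":[0,-50,0],"roll":0,"gripper":0}])

```text
clock: 5.5
position: [0.5467, 0.0897, 0.0572]
ee_rot: [-0.217, 3.134, 0.0]
force: [0.7, 1.3, 0.0]
width: 0.006
```

>>> jog_arm(increments=[{"slide":[0,-5,0],"roll":0,"gripper":0},{"slide":[0,-10,0],"roll":0,"gripper":0},{"slide":[0,-15,0],"roll":0,"gripper":0},{"slide":[0,-20,0],"roll":0,"gripper":0},{"slide":[0,-25,0],"roll":0,"gripper":0},{"slide":[0,-30,0],"roll":0,"gripper":0},{"slide":[0,-34,0],"roll":0,"gripper":0},{"slide":[0,-38,0],"roll":0,"gripper":0},{"slide":[0,-42,0],"roll":0,"gripper":0},{"slide":[0,-45,0],"roll":0,"gripper":0}])

```text
clock: 6.33
position: [0.5529, 0.0451, 0.0572]
ee_rot: [-0.216, 3.134, -0.0]
force: [1.4, 0.6, -0.4]
width: 0.006
```

```bash
python3 - <<'E'
from h import *
topshot("pics/t5.png",(180,300,280,480))
s,im=grab("scene");cv2.imwrite("pics/s5.png",cv2.resize(im["frame"][145:275,230:420],None,fx=4,fy=4,interpolation=cv2.INTER_CUBIC))
E
```

```text
clock 6.3333 pos [0.5529 0.0451 0.0572] F [ 1.38  0.57 -0.35] TCP to notch along 0.055 lat -0.001
```

View pics/s5.png

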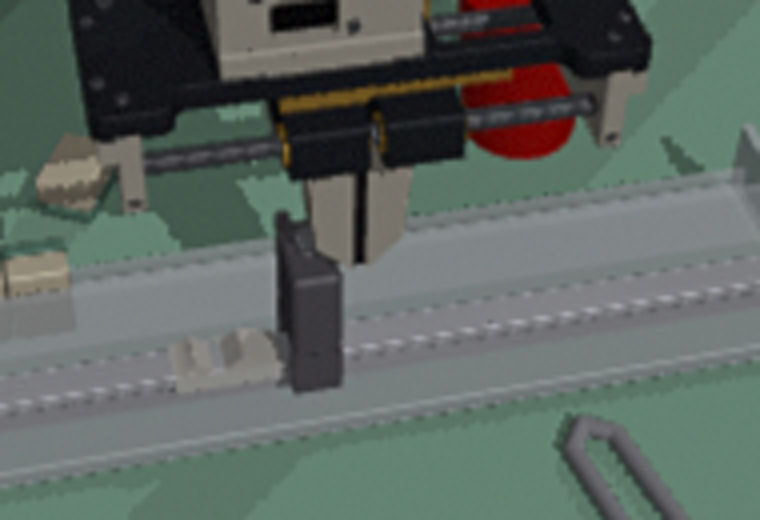

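```bash
python3 - <<'E'
from h import *
s,i=grab("scene");N=np.array([.5595,-.0095])
def f(cx,cy,z,o=(230,145)):
    p=on_plane(i,o[0]+(cx+.5)/4-.5,o[1]+(cy+.5)/4-.5,z); print(np.round(p,4), "to notch", round(float((N-p[:2])@U[:2]),4))
f(342,278,.082); f(342,383,.04); f(292,390,.04); f(301,230,.09)
E
```

```text
[0.5689 0.0392 0.082 ] to notch 0.047
[0.5841 0.0383 0.04  ] to notch 0.044
[0.5863 0.0189 0.04  ] to notch 0.0245
[0.5502 0.025  0.09  ] to notch 0.0355
```

>>> jog_arm(increments=[{"slide":[0,-2,0],"roll":0,"gripper":0},{"slide":[0,-4,0],"roll":0,"gripper":0},{"slide":[0,-6,0],"roll":0,"gripper":0},{"slide":[0,-8,0],"roll":0,"gripper":0},{"slide":[0,-10,0],"roll":0,"gripper":0},{"slide":[0,-12,0],"roll":0,"gripper":0},{"slide":[0,-14,0],"roll":0,"gripper":0},{"slide":[0,-16,0],"roll":0,"gripper":0},{"slide":[0,-18,0],"roll":0,"gripper":0},{"slide":[0,-19,0],"roll":0,"gripper":0}])

```text
clock: 7.32
position: [0.5551, 0.0289, 0.0571]
ee_rot: [0.219, -3.134, -0.004]
force: [-2.0, 9.3, 1.8]
width: 0.006
```

>>> jog_arm(increments=[{"slide":[0,-0.5,0],"roll":0,"gripper":0},{"slide":[0,-1,0],"roll":0,"gripper":0},{"slide":[0,-1.5,0],"roll":0,"gripper":0},{"slide":[0,-2,0],"roll":0,"gripper":0},{"slide":[0,-2.5,0],"roll":0,"gripper":0},{"slide":[0,-3,0],"roll":0,"gripper":0},{"slide":[0,-3.5,0],"roll":0,"gripper":0},{"slide":[0,-4,0],"roll":0,"gripper":0},{"slide":[0,-4,0],"roll":0,"gripper":0},{"slide":[0,-4,0],"roll":0,"gripper":0}])

```text
clock: 8.15
position: [0.5561, 0.0254, 0.0579]
ee_rot: [-0.22, 3.133, 0.004]
force: [-2.9, 9.0, 8.4]
width: 0.007
```

```bash
cat >> h.py <<'E'
def shot(name):
    s,im=grab("scene");cv2.imwrite(name,cv2.resize(im["frame"][165:265,240:360],None,fx=6,fy=6,interpolation=cv2.INTER_CUBIC))
    N=np.array([.5595,-.0095]); print(s["clock"],np.round(s["force"],2),"TCP->notch",(N-s["position"][:2])@U[:2]); return im
E
python3 - <<'E'
from h import *
shot("pics/s6.png")
E
```

```text
8.15 [-2.85  8.96  8.44] TCP->notch 0.035056613514880056
```

View pics/s6.png

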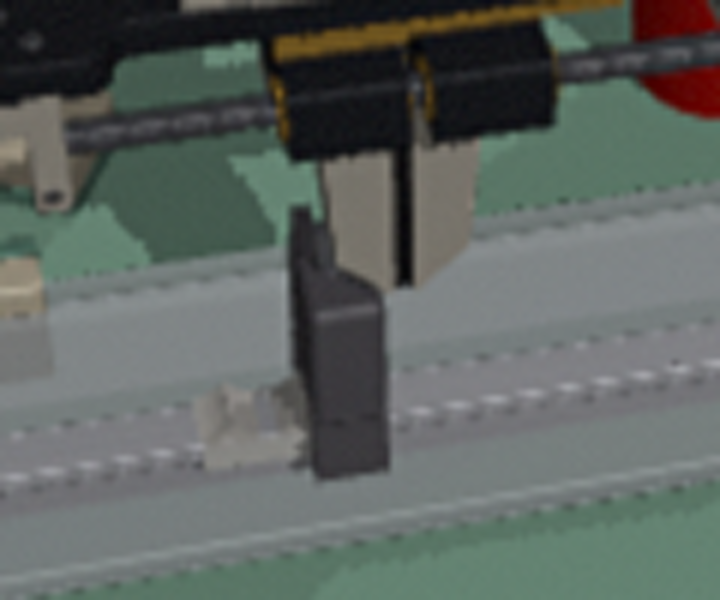

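```bash
python3 - <<'E'
from h import *
s,i=grab("scene");R=Ro.from_rotvec(s["ee_rot"]).as_matrix();print(np.round(R,3))
def pr(p):
    c=i["R"]@p+i["t"]; q=i["intrinsics"]@c; q=q[:2]/q[2]; return np.round(((q-[240,165])+.5)*6-.5)
for off in ([0,0,0],[-.0095,0,0],[.0095,0,0],[0,.019,-.019],[0,-.019,-.019],[0,0,-.019]):
    print(off,pr(s["position"]+R@np.array(off)))
N=np.array([.5595,-.0095]);u=U[:2];l=np.array([-u[1],u[0]])
for a in (.016,.012):
  for h in (.018,-.018):
    for dz in(.082,.04):
      q=N-a*u+.010*-u+h*l; print("stop face corner",a,h,dz,pr(np.r_[q,dz]))
d=i["depth"]
for x,y in((440,220),(350,220),(350,380)): print(x,y,np.round(world(i,240+x//6,165+y//6),4))
s,w=grab("wrist");cv2.imwrite("pics/w6.png",w["frame"])
E
```

```text
[[-0.99  -0.14   0.001]
 [-0.14   0.99   0.003]
 [-0.001  0.003 -1.   ]]
[0, 0, 0] [396. 331.]
[-0.0095, 0, 0] [403. 357.]
[0.0095, 0, 0] [389. 305.]
[0, 0.019, -0.019] [468. 268.]
[0, -0.019, -0.019] [321. 290.]
[0, 0, -0.019] [395. 279.]
stop face corner 0.016 0.018 0.082 [372. 315.]
stop face corner 0.016 0.018 0.04 [375. 429.]
stop face corner 0.016 -0.018 0.082 [346. 218.]
stop face corner 0.016 -0.018 0.04 [349. 332.]
stop face corner 0.012 0.018 0.082 [356. 317.]
stop face corner 0.012 0.018 0.04 [360. 431.]
stop face corner 0.012 -0.018 0.082 [331. 220.]
stop face corner 0.012 -0.018 0.04 [335. 334.]
440 220 [0.5642 0.0363 0.1048]
350 220 [0.5675 0.0142 0.1093]
350 380 [0.5725 0.0129 0.0575]
```

View pics/w6.png

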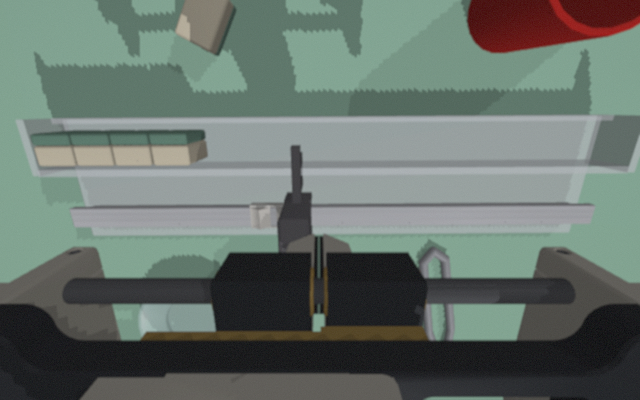

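```bash
python3 - <<'E'
from h import *
s,i=grab("scene")
for y in range(200,340,12):
    print(y,[np.round(world(i,240+x//6,165+y//6,d=float(i["depth"][165+y//6,240+x//6])),3).tolist() for x in (385,420,440)])
E
```

```text
200 [[0.567, 0.023, 0.114], [0.565, 0.032, 0.112], [0.564, 0.036, 0.111]]
212 [[1.025, 0.002, 0.539], [0.565, 0.032, 0.108], [0.565, 0.036, 0.108]]
224 [[0.565, 0.023, 0.105], [0.565, 0.032, 0.104], [0.564, 0.036, 0.103]]
236 [[0.565, 0.023, 0.101], [0.564, 0.032, 0.099], [0.563, 0.036, 0.097]]
248 [[0.567, 0.023, 0.098], [0.565, 0.032, 0.096], [0.563, 0.036, 0.093]]
260 [[0.565, 0.023, 0.092], [0.565, 0.032, 0.092], [0.565, 0.036, 0.091]]
272 [[0.566, 0.023, 0.089], [0.565, 0.032, 0.088], [0.514, 0.04, 0.037]]
284 [[0.565, 0.023, 0.084], [0.565, 0.032, 0.083], [0.516, 0.04, 0.034]]
296 [[0.517, 0.025, 0.031], [0.516, 0.035, 0.03], [0.515, 0.04, 0.029]]
308 [[0.519, 0.025, 0.028], [0.516, 0.035, 0.025], [0.513, 0.04, 0.022]]
320 [[0.516, 0.025, 0.021], [0.514, 0.035, 0.019], [0.514, 0.04, 0.018]]
332 [[0.518, 0.025, 0.018], [0.516, 0.035, 0.015], [0.513, 0.04, 0.012]]
```

```bash
python3 - <<'E'
from h import *
s,w=grab("wrist")
K=w["intrinsics"];H=np.linalg.inv(w["hand_eye"])
for p in ([0,0,0],[.0095,0,0],[0,.008,0],[0,0,-.019],[0,0,-.024],[.0095,0,-.024]):
    c=H@np.r_[p,1]; q=K@c[:3]; print(p,np.round(q[:2]/q[2],1),round(c[2],3))
for u,v in((310,238),(328,238),(300,245),(340,245),(310,250),(260,262),(260,300),(380,262),(80,290),(60,260)):
    d=float(w["depth"][v,u]); pc=d*np.linalg.inv(K)@[u,v,1]; print("tool",u,v,np.round((w["hand_eye"]@np.r_[pc,1])[:3],4))
s,i=grab("scene")
for n,(x,y) in dict(carr=(350,150),carrR=(500,125),brack=(55,200),pinreg=(318,240)).items(): print(n,np.round(world(i,240+x//6,165+y//6,d=float(i["depth"][165+y//6,240+x//6])),3))
E
```

```text
[0, 0, 0] [318.7 235.1] 0.198
[0.0095, 0, 0] [318.7 222.4] 0.195
[0, 0.008, 0] [330.3 235.1] 0.198
[0, 0, -0.019] [318.8 247.8] 0.18
[0, 0, -0.024] [318.8 251.6] 0.175
[0.0095, 0, -0.024] [318.8 237.4] 0.172
tool 310 238 [ 0.0122 -0.0051 -0.0305]
tool 328 238 [ 0.0121  0.0053 -0.0304]
tool 300 245 [ 0.0118 -0.0104 -0.0386]
tool 340 245 [ 0.0117  0.0117 -0.0384]
tool 310 250 [ 0.0116 -0.0047 -0.0441]
tool 260 262 [ 0.0372 -0.0187 -0.1012]
tool 260 300 [ 0.0315 -0.0169 -0.1124]
tool 380 262 [ 0.0367  0.0194 -0.1003]
tool 80 290 [ 0.03   -0.0739 -0.1056]
tool 60 260 [ 0.0379 -0.0816 -0.1013]
carr [0.594 0.014 0.155]
carrR [0.588 0.048 0.156]
brack [ 0.602 -0.051  0.151]
pinreg [0.557 0.007 0.092]
```

Both cameras show that the visible finger tips end about 24 mm behind the reported TCP, at z≈0.081. The tapered tip has therefore been pressing at the stop's top edge and knob, which explains the upward force. I'll back off, turn the tool 90° so a flat finger side does the pushing, and come back lower.

>>> jog_arm(increments=[{"slide":[0,3,0],"roll":0,"gripper":0},{"slide":[0,8,0],"roll":0,"gripper":0},{"slide":[0,14,0],"roll":0,"gripper":0},{"slide":[0,22,0],"roll":0,"gripper":0},{"slide":[0,30,0],"roll":0,"gripper":0},{"slide":[0,40,0],"roll":0,"gripper":0},{"slide":[0,48,0],"roll":0,"gripper":0},{"slide":[0,55,0],"roll":0,"gripper":0},{"slide":[0,60,0],"roll":0,"gripper":0},{"slide":[0,60,0],"roll":0,"gripper":0}])

```text
clock: 9.28
position: [0.5474, 0.084, 0.0571]
ee_rot: [0.22, -3.134, -0.001]
force: [-0.5, 0.6, -0.1]
width: 0.004
```

```bash
python3 - <<'E'
from h import *
s=arm.observe();print(np.round(s["joints"],3),np.round(s["force"],2),s["position"])
shot("pics/s7.png")
E
```

```text
[-0.306  0.486  0.079  1.913 -0.055  0.744  1.515] [-0.52  0.55 -0.14] [0.54741984 0.08398291 0.05707781]
9.2833 [-0.52  0.55 -0.14] TCP->notch 0.09425554402593916
```

View pics/s7.png

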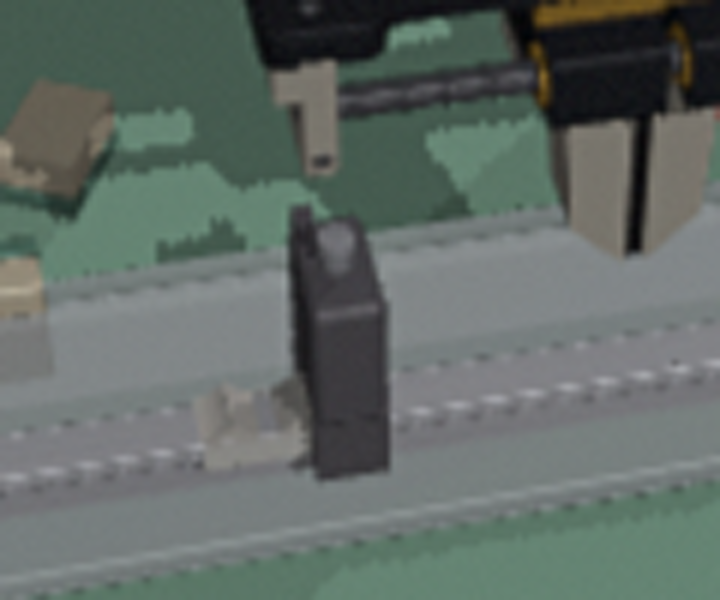

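>>> jog_arm(increments=[{"slide":[0,0,0],"roll":0.12,"gripper":0},{"slide":[0,0,0],"roll":0.24,"gripper":0},{"slide":[0,0,0],"roll":0.36,"gripper":0},{"slide":[0,0,0],"roll":0.48,"gripper":0},{"slide":[0,0,0],"roll":0.6,"gripper":0},{"slide":[0,0,0],"roll":0.72,"gripper":0},{"slide":[0,0,0],"roll":0.84,"gripper":0},{"slide":[0,0,0],"roll":0.96,"gripper":0},{"slide":[0,0,0],"roll":1.08,"gripper":0},{"slide":[0,0,0],"roll":1.2,"gripper":0}])

```text
clock: 10.17
position: [0.5478, 0.0816, 0.0573]
ee_rot: [1.6, 2.703, -0.0]
force: [-0.3, 0.9, 0.3]
width: 0.002
```

>>> jog_arm(increments=[{"slide":[0,0,2],"roll":0.12,"gripper":0},{"slide":[0,0,4],"roll":0.24,"gripper":0},{"slide":[0,0,8],"roll":0.34,"gripper":0},{"slide":[0,0,12],"roll":0.371,"gripper":0},{"slide":[0,0,16],"roll":0.371,"gripper":0},{"slide":[0,0,18],"roll":0.371,"gripper":0},{"slide":[0,0,19],"roll":0.371,"gripper":0},{"slide":[0,0,19],"roll":0.371,"gripper":0},{"slide":[0,0,19],"roll":0.371,"gripper":0},{"slide":[0,0,19],"roll":0.371,"gripper":0}])

```text
clock: 11.0
position: [0.5478, 0.0822, 0.0383]
ee_rot: [2.062, 2.37, 0.001]
force: [0.4, -0.4, -0.7]
width: 0.006
```

```bash
python3 - <<'E'
from h import *
s=arm.observe();print(np.round(s["joints"],3),np.round(s["force"],2),s["position"]);R=Ro.from_rotvec(s["ee_rot"]).as_matrix();print(np.round(R,3),U)
N=np.array([.5595,-.0095]);d=N-s["position"][:2];print("along",d@U[:2],"lat",d@np.array([-U[1],U[0]]))
s,im=grab("scene");cv2.imwrite("pics/s8.png",cv2.resize(im["frame"][135:265,240:400],None,fx=4.5,fy=4.5,interpolation=cv2.INTER_CUBIC))
E
```

```text
[-0.597  0.552  0.495  1.953 -0.383  0.73   0.265] [ 0.36 -0.37 -0.73] [0.54782707 0.08219097 0.03830813]
[[-0.138  0.99   0.   ]
 [ 0.99   0.138  0.   ]
 [ 0.     0.    -1.   ]] [ 0.13800441 -0.99043162  0.        ]
along 0.09242455372018286 lat -0.001092519374532836
```

View pics/s8.png

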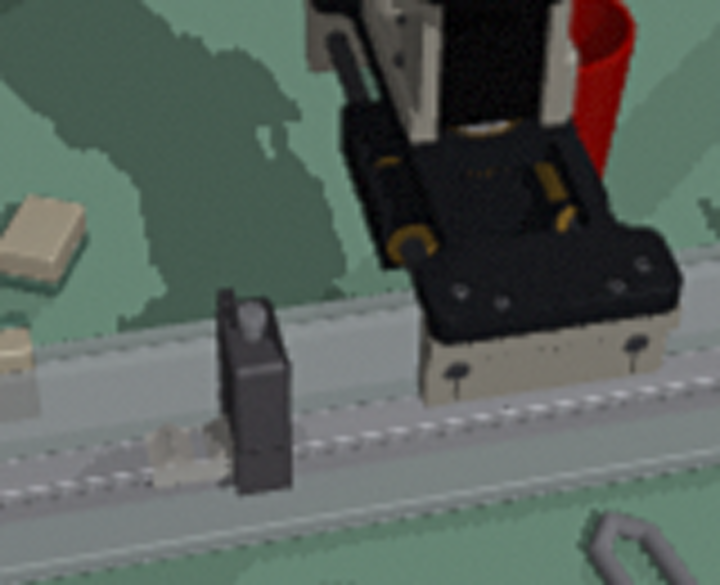

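>>> jog_arm(increments=[{"slide":[-5,0,0],"roll":0,"gripper":0},{"slide":[-10,0,0],"roll":0,"gripper":0},{"slide":[-15,0,0],"roll":0,"gripper":0},{"slide":[-20,0,0],"roll":0,"gripper":0},{"slide":[-25,0,0],"roll":0,"gripper":0},{"slide":[-30,0,0],"roll":0,"gripper":0},{"slide":[-34,0,0],"roll":0,"gripper":0},{"slide":[-37,0,0],"roll":0,"gripper":0},{"slide":[-39,0,0],"roll":0,"gripper":0},{"slide":[-40,0,0],"roll":0,"gripper":0}])

```text
clock: 11.88
position: [0.5533, 0.0423, 0.0382]
ee_rot: [2.063, 2.369, 0.0]
force: [-0.8, 0.3, 0.2]
width: 0.007
```

```bash
python3 - <<'E'
from h import *
im=shot("pics/s9.png")
s,w=grab("wrist");cv2.imwrite("pics/w9.png",w["frame"])
E
```

```text
11.8833 [-0.79  0.26  0.2 ] TCP->notch 0.05219537668956013
```

View pics/s9.png

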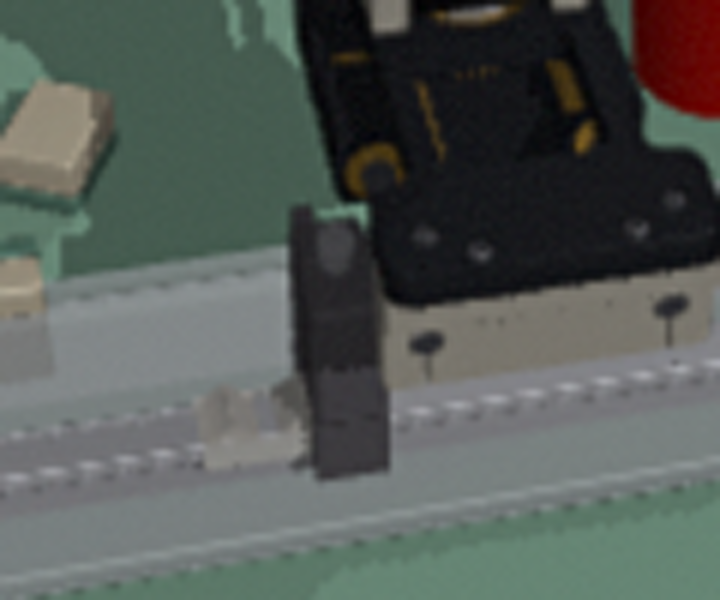

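View pics/w9.png

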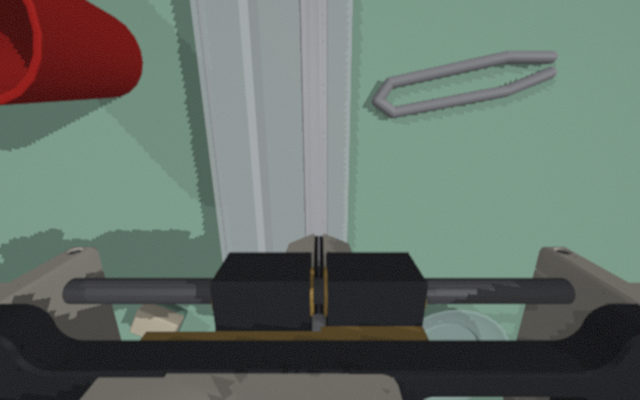

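```bash
cat >> h.py <<'E'
def nt(i,cx,cy,z,o=(240,165),k=6):
    N=np.array([.5595,-.0095]);p=on_plane(i,o[0]+(cx+.5)/k-.5,o[1]+(cy+.5)/k-.5,z); print(np.round(p,4), "to notch", round(float((N-p[:2])@U[:2]),4))
E
python3 - <<'E'
from h import *
s,i=grab("scene")
nt(i,385,298,.082);nt(i,388,468,.04);nt(i,316,478,.04);nt(i,337,222,.09)
nt(i,200,398,.034);nt(i,308,465,.03);nt(i,205,470,.03)
E
```

```text
[0.568  0.0222 0.082 ] to notch 0.0302
[0.5874 0.0214 0.04  ] to notch 0.0267
[0.5894 0.0029 0.04  ] to notch 0.0082
[0.548  0.0113 0.09  ] to notch 0.0222
[ 0.5541 -0.0267  0.034 ] to notch -0.0163
[0.5761 0.001  0.03  ] to notch 0.0081
[ 0.5759 -0.0257  0.03  ] to notch -0.0183
```

>>> jog_arm(increments=[{"slide":[-2,0,0],"roll":0,"gripper":0},{"slide":[-4,0,0],"roll":0,"gripper":0},{"slide":[-6,0,0],"roll":0,"gripper":0},{"slide":[-8,0,0],"roll":0,"gripper":0},{"slide":[-9,0,0],"roll":0,"gripper":0},{"slide":[-10,0,0],"roll":0,"gripper":0},{"slide":[-11,0,0],"roll":0,"gripper":0},{"slide":[-12,0,0],"roll":0,"gripper":0},{"slide":[-13,0,0],"roll":0,"gripper":0},{"slide":[-14,0,0],"roll":0,"gripper":0}])

```text
clock: 12.87
position: [0.5548, 0.0308, 0.0381]
ee_rot: [-2.06, -2.369, -0.002]
force: [-1.6, 9.0, 3.1]
width: 0.006
```

```bash
python3 - <<'E'
from h import *
im=shot("pics/s10.png")
E
```

```text
12.8667 [-1.64  9.01  3.13] TCP->notch 0.04053294117741464
```

View pics/s10.png

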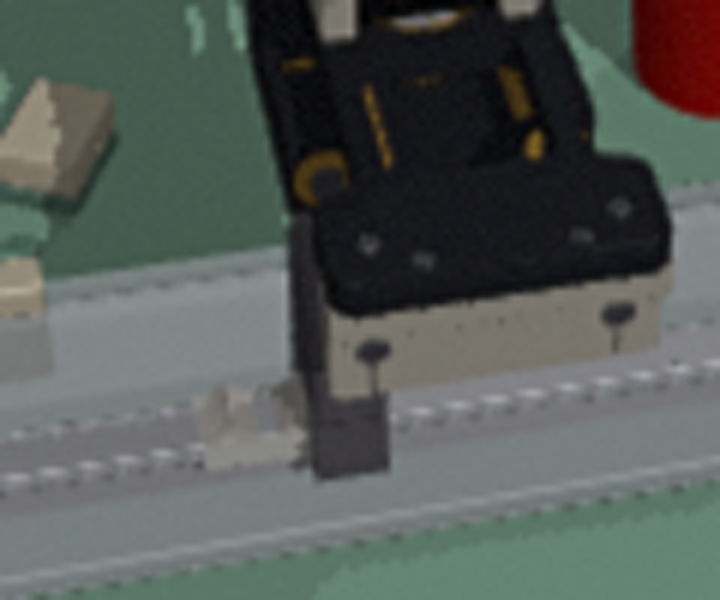

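```bash
python3 - <<'E'
from h import *
for k in range(3):
    s,i=topshot("pics/t10.png",(170,290,260,460)); print(s["ft_torque"])
E
```

```text
clock 12.9167 pos [0.5548 0.0308 0.0381] F [-2.04  6.98  2.18] TCP to notch along 0.0406 lat -0.0009
[1.22739828 0.32164663 0.0609248 ]
clock 12.9667 pos [0.5548 0.0308 0.0382] F [-1.91  7.76  2.3 ] TCP to notch along 0.0406 lat -0.0009
[1.23348541 0.31820848 0.149097  ]
clock 13.0167 pos [0.5548 0.0308 0.0381] F [-2.06  5.49  1.75] TCP to notch along 0.0406 lat -0.0009
[1.24529163 0.3643379  0.02523678]
```

View pics/t10.png

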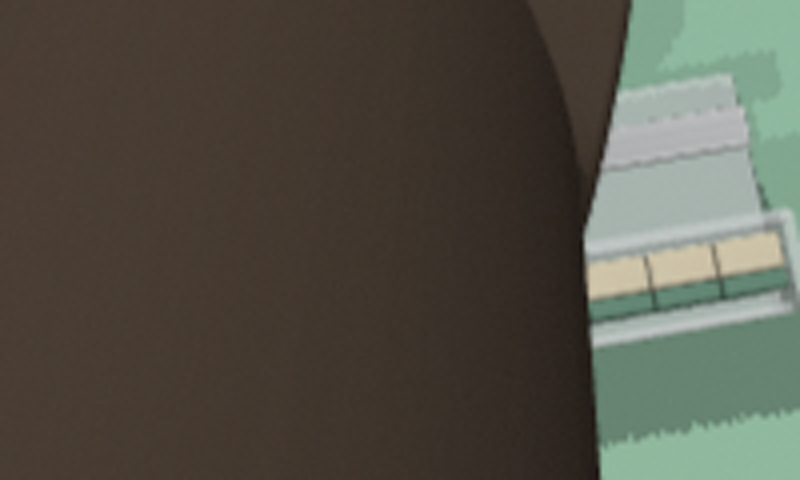

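>>> jog_arm(increments=[{"slide":[-0.5,0,0],"roll":0,"gripper":0},{"slide":[-1,0,0],"roll":0,"gripper":0},{"slide":[-1.5,0,0],"roll":0,"gripper":0},{"slide":[-2,0,0],"roll":0,"gripper":0},{"slide":[-2.5,0,0],"roll":0,"gripper":0},{"slide":[-3,0,0],"roll":0,"gripper":0},{"slide":[-3,0,0],"roll":0,"gripper":0},{"slide":[-3,0,0],"roll":0,"gripper":0},{"slide":[-3,0,0],"roll":0,"gripper":0},{"slide":[-3,0,0],"roll":0,"gripper":0}])

```text
clock: 13.9
position: [0.5556, 0.0258, 0.0381]
ee_rot: [2.063, 2.369, 0.0]
force: [0.9, 4.0, -0.6]
width: 0.006
```

```bash
python3 - <<'E'
from h import *
for k in range(3): im=shot("pics/s11.png")
s,i=grab("scene");cv2.imwrite("pics/s11f.png",i["frame"])
E
```

```text
13.9 [ 0.94  3.96 -0.6 ] TCP->notch 0.03547573908639798
13.95 [0.87 3.8  0.97] TCP->notch 0.035465034777083515
14.0 [-0.56  3.38  0.17] TCP->notch 0.03543585916969351
```

View pics/s11.png

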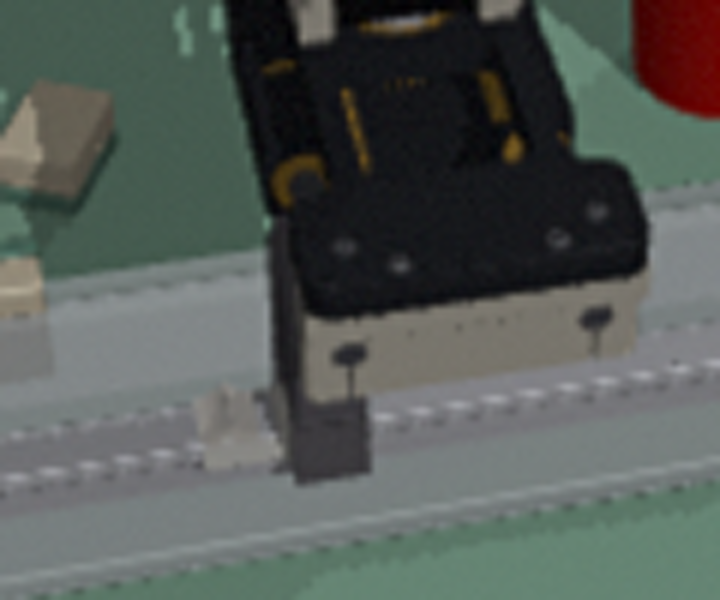

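View pics/s11f.png

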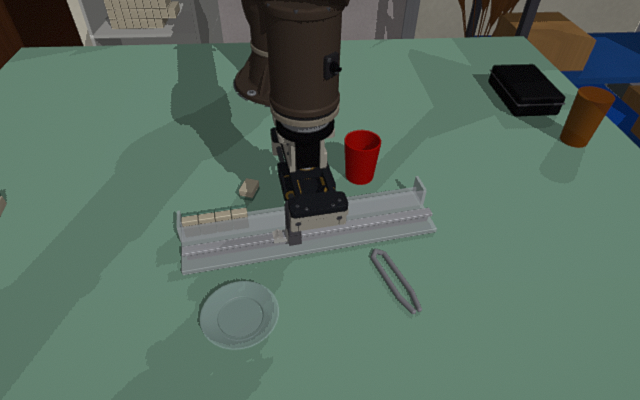

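The stop is now climbing: it moved about 5 mm at 3–4 N. I continue slowly.

>>> jog_arm(increments=[{"slide":[-0.5,0,0],"roll":0,"gripper":0},{"slide":[-1,0,0],"roll":0,"gripper":0},{"slide":[-1.5,0,0],"roll":0,"gripper":0},{"slide":[-2,0,0],"roll":0,"gripper":0},{"slide":[-2.5,0,0],"roll":0,"gripper":0},{"slide":[-3,0,0],"roll":0,"gripper":0},{"slide":[-3.5,0,0],"roll":0,"gripper":0},{"slide":[-4,0,0],"roll":0,"gripper":0},{"slide":[-4,0,0],"roll":0,"gripper":0},{"slide":[-4,0,0],"roll":0,"gripper":0}])

```text
clock: 14.93
position: [0.5559, 0.0211, 0.0381]
ee_rot: [2.064, 2.368, -0.001]
force: [0.4, -0.8, 0.5]
width: 0.007
```

```bash
python3 - <<'E'
from h import *
for k in range(3): im=shot("pics/s12.png")
E
```

```text
14.9333 [ 0.39 -0.76  0.53] TCP->notch 0.030843717177479326
14.9833 [ 0.28 -0.46 -0.35] TCP->notch 0.030882379703046112
15.0333 [ 0.3  -0.31 -0.17] TCP->notch 0.030919437864270306
```

View pics/s12.png

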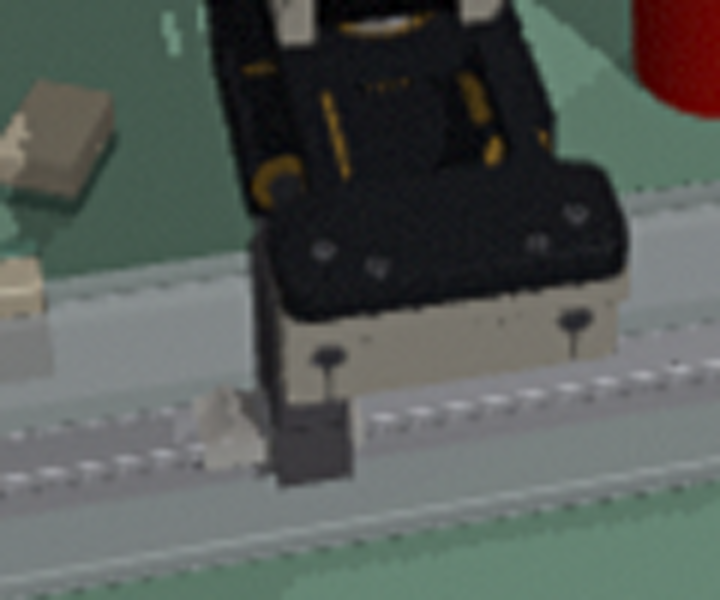

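```bash
python3 - <<'E'
from h import *
s,i=grab("scene")
nt(i,352,476,.04);nt(i,277,487,.04);nt(i,205,470,.03);nt(i,362,410,.03)
print(s["force"])
E
```

```text
[0.5894 0.0121 0.04  ] to notch 0.0172
[ 0.5917 -0.007   0.04  ] to notch -0.002
[ 0.5759 -0.0257  0.03  ] to notch -0.0183
[0.5577 0.016  0.03  ] to notch 0.0255
[-0.72243729 -1.03059591 -0.30722009]
```

>>> jog_arm(increments=[{"slide":[-0.4,0,0],"roll":0,"gripper":0},{"slide":[-0.8,0,0],"roll":0,"gripper":0},{"slide":[-1.2,0,0],"roll":0,"gripper":0},{"slide":[-1.6,0,0],"roll":0,"gripper":0},{"slide":[-2,0,0],"roll":0,"gripper":0},{"slide":[-2,0,0],"roll":0,"gripper":0},{"slide":[-2,0,0],"roll":0,"gripper":0},{"slide":[-2,0,0],"roll":0,"gripper":0},{"slide":[-2,0,0],"roll":0,"gripper":0},{"slide":[-2,0,0],"roll":0,"gripper":0}])

```text
clock: 15.97
position: [0.5563, 0.0199, 0.0381]
ee_rot: [-2.063, -2.369, -0.0]
force: [0.1, 0.8, -0.9]
width: 0.006
```

```bash
python3 - <<'E'
from h import *
for k in range(2): im=shot("pics/s13.png")
E
```

```text
15.9667 [ 0.13  0.75 -0.92] TCP->notch 0.029536349320603946
16.0167 [-0.15 -0.13 -0.8 ] TCP->notch 0.02955524370036138
```

View pics/s13.png

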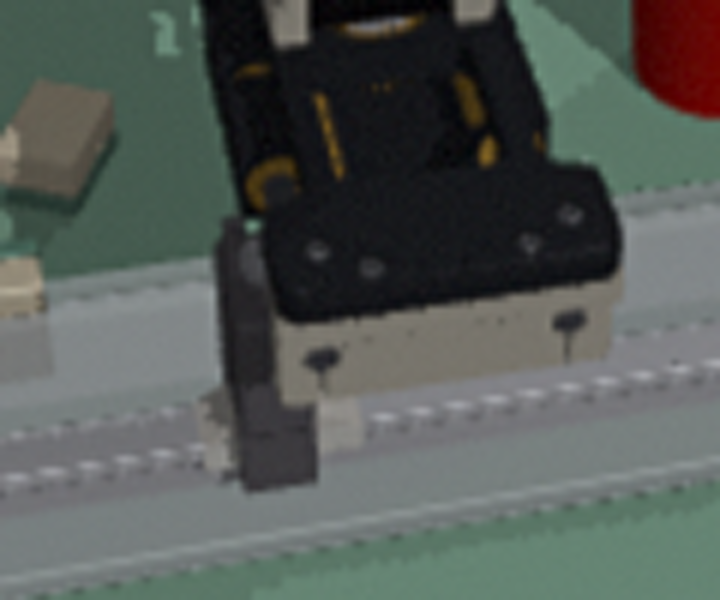

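The stop snapped forward about 9 mm ahead of the fingers, which now read about zero force. I back off and rise.

>>> jog_arm(increments=[{"slide":[3,0,0],"roll":0,"gripper":0},{"slide":[8,0,0],"roll":0,"gripper":0},{"slide":[16,0,0],"roll":0,"gripper":0},{"slide":[24,0,0],"roll":0,"gripper":0},{"slide":[30,0,-8],"roll":0,"gripper":0},{"slide":[36,0,-25],"roll":0,"gripper":0},{"slide":[40,0,-50],"roll":0,"gripper":0},{"slide":[40,0,-75],"roll":0,"gripper":0},{"slide":[40,0,-100],"roll":0,"gripper":0},{"slide":[40,0,-120],"roll":0,"gripper":0}])

```text
clock: 16.9
position: [0.551, 0.0603, 0.1605]
ee_rot: [2.062, 2.369, 0.002]
force: [0.3, -0.5, 0.1]
width: 0.002
```

>>> jog_arm(increments=[{"slide":[30,0,-10],"roll":0,"gripper":0},{"slide":[60,0,-20],"roll":0,"gripper":0},{"slide":[90,0,-30],"roll":0,"gripper":0},{"slide":[120,0,-40],"roll":0,"gripper":0},{"slide":[145,0,-40],"roll":0,"gripper":0},{"slide":[150,0,-40],"roll":0,"gripper":0},{"slide":[150,0,-40],"roll":0,"gripper":0},{"slide":[150,0,-40],"roll":0,"gripper":0},{"slide":[150,0,-40],"roll":0,"gripper":0},{"slide":[150,0,-40],"roll":0,"gripper":0}])

```text
clock: 17.73
position: [0.5304, 0.2064, 0.1982]
ee_rot: [2.066, 2.367, -0.001]
force: [-0.3, 0.0, 0.3]
width: 0.005
```

```bash
python3 - <<'E'
from h import *
s,i=topshot("pics/t14.png",(180,300,280,480))
shot("pics/s14.png")
s,i=grab("top");cv2.imwrite("pics/t14f.png",i["frame"])
E
```

```text
clock 17.7333 pos [0.5304 0.2064 0.1982] F [-0.33  0.01  0.32] TCP to notch along 0.2178 lat -0.001
17.7833 [ 0.75 -0.33  0.79] TCP->notch 0.21796013684556834
```

View pics/t14.png

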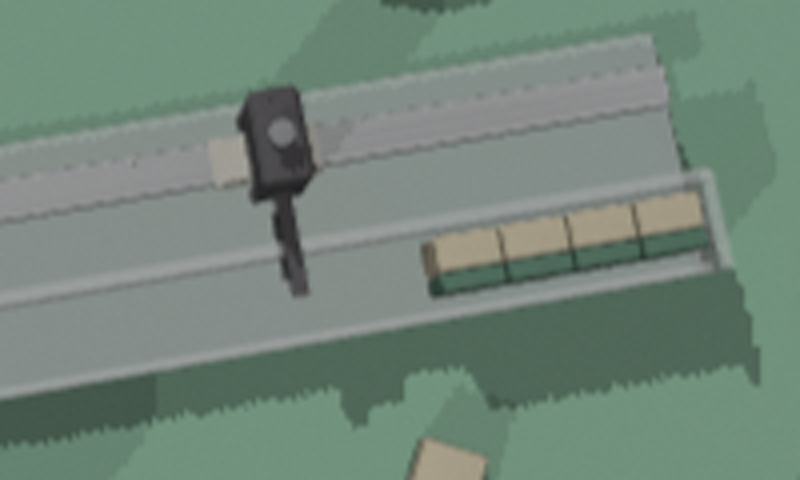

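View pics/s14.png

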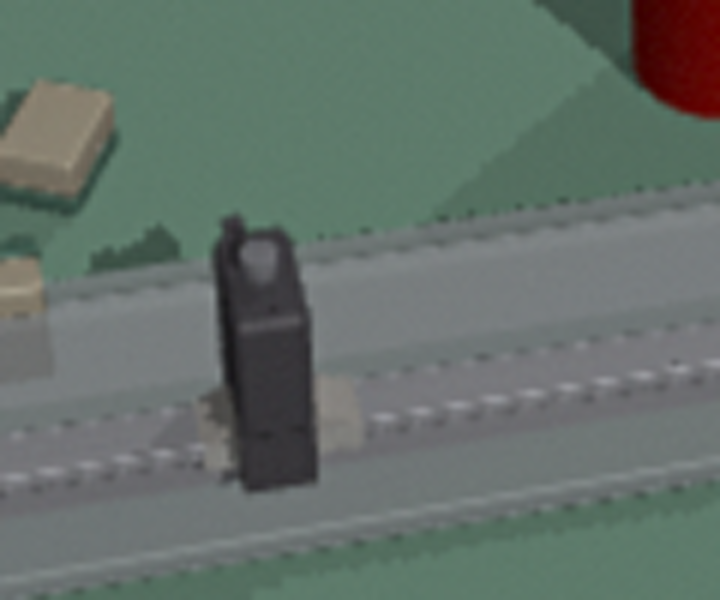

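View pics/t14f.png

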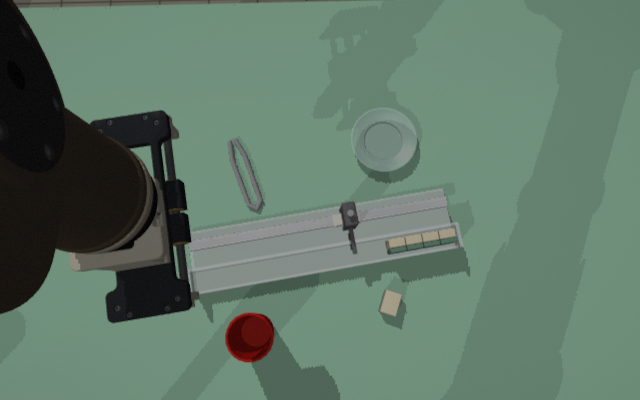

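```bash
python3 - <<'E'
from h import *
s,i=grab("top")
nt(i,283,131,.09,(280,180),4); nt(i,283,131,.096,(280,180),4)
for u,v in((280+265//4,180+125//4),(350,213)): print(np.round(world(i,u,v),4))
d=i["depth"];print([np.round(world(i,u,v,d=float(d[v,u])),3)[2] for u in(349,350,351) for v in (211,212,213)])
E
```

```text
[ 0.5608 -0.0088  0.09  ] to notch 0.0005
[ 0.5599 -0.0083  0.096 ] to notch 0.0011
[ 0.5642 -0.0032  0.0817]
[ 0.56   -0.0083  0.0888]
[np.float64(0.091), np.float64(0.087), np.float64(0.088), np.float64(0.088), np.float64(0.087), np.float64(0.09), np.float64(0.089), np.float64(0.089), np.float64(0.09)]
```

The pin is within about 1 mm of the notch's middle, and its top is at 89–90 mm, so it is down. Nothing else has moved and the hand is clear.

```bash
python3 -c "
from cell import arm
print(arm.sign_off())"
```

```text
the job is handed in; nothing more can be done
None
```

The end stop is in the notch of the clip, with its pin down, and I've handed the job in. I pushed it along the rail with the shut fingers, up the ramp, until it snapped in by itself about 9 mm ahead of them. I then backed off and lifted the hand clear.

**Final checks:**
- **Stop position:** the top camera puts the pin 0.5 mm from the notch's middle.
- **Pin height:** the knob's top is at about 89 mm (90 expected when down, 96 on a crest).
- **Push force:** it fell to about zero at the snap.
- **Other objects:** the cup, saucer, tongs and tile look unmoved in the pictures.
- **Time:** about 18 s.

**What went wrong on the way:** the first push stalled at the foot of the ramp at about 9 N sideways and up to 8 N upwards. Both cameras showed the visible fingertips about 24 mm short of the reported TCP. So the tapered tips were pressing on the stop's top edge or pin knob rather than on its face. I backed off, turned the tool 90°, lowered it, and pushed with the flat finger side.

The second push read up to 9 N on a noisy sensor as the pin started up the ramp, above the stated 3–6 N. It then dropped to about 4 N.

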